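Scribe the waisted edge of a dog-bone template on to a liner sheet

ROBOT

A 6-joint arm with a two-finger parallel gripper is mounted at the origin on the work surface. World frame = base frame: x ahead of the robot, y to its left, z up, the work surface at z = 0. Lengths are in m, angles in rad, forces in N, time in s.
With the tool pointing down it reaches from about 0.35 to 0.775 m from the base axis. Payload 7.3 kg.
Tool frame: the origin (TCP) lies at the very end of the fingers, on their centre line; the grasp point (between the pads) lies robot.pinch_z behind it (robot.pinch_z is the distance from the TCP to the grasp point, in m); y points along the fingers, z is the direction in which the jaws open and shut, and the axes are right-handed (so a half turn about y gives the same grasp; the last joint's range is limited). The gripper opens to 92 mm and grips with 3 to 60 N. Pads are 19 mm wide; open, the fingers measure 130 mm over their backs; the gripper's body (75 mm by 190 mm) begins 47 mm behind the grasp point.
Start: joints at [-1.343, 0.342, 1.524, -0, 1.275, -0.146], TCP at [0.192, -0.489, 0.197] pointing down, gripper open.
Joint ranges: [-2.53, 2.53], [-0.77, 2.02], [0.04, 2.7], [-1, 4.14], [0.28, 2.66], [-3.11, 3.11]. Speed limits (rad/s): [2.57, 2.57, 3.14, 3.14, 3.14, 3.14].

INTERFACE

Orientations are given as [roll, pitch, yaw] about the fixed x, y, z axes, in that order (R = Rz(yaw) Ry(pitch) Rx(roll)).
In Python, from cell import status, viewer, robot gives the robot as it stands. The module is installed in compiled form; this text tells all that it offers.
- The arm moves only by the shell command python3 -m pendant 'ROWS' [FORCE]. ROWS is JSON, a list that holds one entry, the list of rows, each a list of 7 numbers: the shift along the tool's x, y, z in cm, then the turn, a rotation vector about the tool's x, y, z in rad, then the finger opening in cm, from 0 to 9.18. A call has 1 to 20 rows; each row is the pose to reach, as a shift and turn from the pose commanded when the call began, along the tool's axes at that moment; what a row does not reach only later rows make up. A row lasts 1/10 s, in which the tool goes at most 50 mm and 8.59 degrees, less where a joint would pass 70% of its speed; a pose out of reach is approached as far as the arm can. A call with a gripper value outside its range is refused whole. The fingers move at their own pace and stop on an object; FORCE is the grip in N (left out, the last holds). Time passes only in rows, so rows that repeat a pose let the fingers close. It gives the time, the measured TCP pose, the force and the opening at its end, in the units of the state.
- status.observe(): the state, without advancing time (a new reading comes with each control period).
- viewer.read_camera(name): name is "scene" or "top" or "wrist"; returns a dict with "image" (420x560x3 uint8, red, green, blue), "range_z" (420x560 float32, m along the optical axis (not along the pixel's ray), 0 where there is no reading), "fx", "fy", "cx", "cy" (pixels), "camera_from_world" (4x4, takes a point from world to camera coordinates). Camera axes: x right, y up, looking along -z (the intrinsics and any distortion apply to the point x, -y, -z); pixel columns grow to the right and rows downward; lengths in m; the calibration is good to about 2 mm. A picture is of the moment at which its call begins.
- robot.hand_in(): hands the job in, once; it reports no verdict.
The state is a dict: "time": time; "qpos": joint angles; "qvel": joint speeds; "joint_efforts": joint torques, N m; "tool_pos": TCP position; "tool_rot": TCP orientation; "contact_force": force on the tool from outside, world axes, zero at the start; "torque": the same for the moment, N m; "opening": finger opening in m.
Only numpy, scipy, OpenCV 4.12 (cv2) and the standard library are available. Lean on these libraries where they do the work, as an engineer would, in place of code of your own. Each camera call takes 0.05 s, during which the arm holds its last target. There are 200 camera calls.

TASK

Take the orange scriber from its stand and, starting at the red mark, scribe the near waisted edge of the clamped blue template on to the white sheet as far as the yellow mark, without lifting the point or leaving the edge: keep it lightly down on the sheet and lightly against the edge, a few newtons, all the way round the curves. Then lift the scriber and put it back upright in its hole in the stand, fully home, and let go. Leave the other things where they are.

Things in the scene. Friction and masses are not known exactly. Their poses are not given: they have to be found in the camera images.
- scriber_mid (a point): Orange scriber (90 g) standing upright in the stand, point down. The point named here lies on its axis, middle of the part to hold, 66 mm above the end of the point; z up along the tool. Handle: 18 x 18 mm square from 42 to 110 mm above the point's end, flat sides facing its x and y; steel cap to 115 mm.
- scriber: The same scriber: origin on its axis at the very end of the point (when out), z up. From there up: dark steel point 5 mm in diameter with a round nose, 14 mm long; steel nose 14 mm in diameter to 38 mm; black collar 30 mm in diameter from 38 to 42 mm, which rests on the stand's top.
- scriber_tip (a point): The very end of the scriber's point (moves with the spring point).
- point (a joint): How far the scriber's spring point is pushed in along the tool's axis: 0 out, 0.006 m fully in. Spring: about 0.9 N to start it, 1.5 N at 2 mm, 2.7 N at 6 mm; beyond that the tool is rigid. Sideways the point does not give.
- stand: Grey plastic stand fixed to the bench, 70 (x) x 140 (y) x 44 mm high, with two upright holes 20 mm in diameter through it; origin at the centre of its underside. The scriber's hole is 32 mm to its -y side, a centre punch (76 mm tall) stands in the other, 36 mm to its +y side.
- stand_hole0 (a point): Centre of the mouth of the scriber's hole, on the stand's top face, 44 mm above the bench. With the scriber hung there its scriber_mid is 28 mm above this point.
- board: Plywood marking-out board fixed to the bench, 240 (x) x 340 (y) mm, with a white plastic sheet on it whose top is 18 mm above the bench. Origin at the centre of the underside. Two toggle clamps with red handles stand on its far (+x) side, up to 45 mm above the sheet; their arms hold the template's two ends down.
- punch: Centre punch standing in the stand's other hole; to be left alone.
- eyebolt: Steel eye bolt lying on the board's near right corner, 70 mm long, 10 mm high; to be left alone.
- eyebolt2: Another such eye bolt on the bench; to be left alone.
- transducer: Steel and black displacement gauge, 105 mm long, 20 mm high, lying beyond the stand; to be left alone.
- specimen: Grey concrete dog-bone specimen, 160 x 60 x 25 mm, lying to the right of the board; to be left alone.
- wrench: Steel wrench, 180 mm long, lying far left beyond the stand; to be left alone.
- oil_can: Can 70 mm in diameter, 110 mm tall, beyond the board; to be left alone.
- red_mark (a point): Inner end, at sheet level, of the red line on the sheet (22 mm long, along x) where scribing starts, on the template's near (-x) side, at the robot's left. The template's near edge lies about 11 mm (give or take 7) from here to +x, straight along y over the template's two ends (there 76 mm wide, about 35 mm long).
- yellow_mark (a point): The same for the yellow line where scribing ends, 120 mm to -y. Between the marks the near edge curves in by about 15 mm to a waist and out again: smooth, slopes up to about 50 degrees, radii 20 to 35 mm, filed by hand, uneven, the waist not in the middle. Its exact outline is not known: follow it by feel.
- template: Blue steel dog-bone template, 170 (y) x 76 (x) x 6 mm, clamped on the white sheet: it does not move. The pose given is that of two grey centre lines drawn on the sheet (origin at their crossing, sheet level; y along, x across, z up); the plate was laid to them by eye and lies up to 4 mm off along x and up to 0.05 rad turned.
Things that resemble listed ones, but are neither listed nor needed, are in the scene too. Of the things shaped like the stand, the grey one is meant.

How it is judged:
By the outcome, as a careful person would: the job done as asked, in the order asked, and still so for the second after the job is handed in, with the robot touching nothing.
It also fails if it takes over 72 s, if anything falls off the work surface, if the arm or the gripper's body presses on something with over 40 N, if the wrist force passes 120 N, or if a joint passes its speed limit or range.

## Working session

There is one attempt and no reset: what is moved stays moved. The work goes in short steps, Python scripts to look and compute and a shell command to move; the robot and the scene stay as the last step left them, time stands still between calls to the robot, and variables do not carry over. Pictures are saved under pics/ and viewed, about 8 in all and at most 12, crops included, and the job is handed in when it is done.

```bash
mkdir -p pics
cat > h.py <<'E'
import numpy as np, cv2
from cell import status, viewer, robot
def cam(n,save=None):
    c=viewer.read_camera(n); np.savez(f'{n}.npz',**c)
    if save: cv2.imwrite(f'pics/{save}.png',cv2.cvtColor(c['image'],cv2.COLOR_RGB2BGR))
    return c
def px2w(c,u,v,z=None):
    T=np.linalg.inv(c['camera_from_world'])
    d=np.array([(u-c['cx'])/c['fx'],-(v-c['cy'])/c['fy'],-1.])
    if z is None:
        s=float(c['range_z'][int(round(v)),int(round(u))])
    else:
        s=(z-T[2,3])/(T[:3,:3]@d)[2]
    return T[:3,:3]@(d*s)+T[:3,3]
def w2px(c,p):
    q=c['camera_from_world']@np.append(p,1); return c['cx']+c['fx']*q[0]/-q[2], c['cy']-c['fy']*q[1]/-q[2]
def crop(c,u0,v0,u1,v1,k,name):
    cv2.imwrite(f'pics/{name}.png',cv2.cvtColor(cv2.resize(c['image'][v0:v1,u0:u1],None,fx=k,fy=k,interpolation=cv2.INTER_CUBIC),cv2.COLOR_RGB2BGR))
E
python3 - <<'E'
from h import *
print(status.observe(),robot.pinch_z)
a=cam('top','top0');b=cam('scene','scene0')
print({k:v for k,v in a.items() if k not in('image','range_z')})
E
```

```text
{'time': 0.0, 'qpos': array([-1.34305057e+00,  3.42763077e-01,  1.52504261e+00, -1.08401218e-05,
        1.27538815e+00, -1.45996755e-01]), 'qvel': array([ 0.00318271,  0.0009789 , -0.00063181,  0.00018512, -0.0002813 ,
        0.00100174]), 'joint_efforts': array([-1.09617954e-04, -4.31239200e+01, -2.44225895e+01,  7.18197436e-02,
        5.60576341e-02, -1.19292654e-04]), 'tool_pos': array([ 0.1915916 , -0.48829345,  0.19601513]), 'tool_rot': array([-1.57238198e+00,  2.22682700e-04, -2.76784716e+00]), 'contact_force': array([ 0.59896686, -0.32217525,  0.1933633 ]), 'torque': array([-0.06930003,  0.09747823,  0.05820355]), 'opening': 0.09199261061992946} 0.0188
{'fx': 390.8472708722388, 'fy': 390.8472708722388, 'cx': 270.0463304036844, 'cy': 215.98490939381543, 'camera_from_world': array([[ 0.01793656, -0.9997741 ,  0.01140282, -0.00908843],
       [ 0.99224705,  0.01920197,  0.12278875, -0.53759937],
       [-0.12297997,  0.009112  ,  0.99236732, -1.15287033],
       [ 0.        ,  0.        ,  0.        ,  1.        ]])}
```

View pics/top0.png

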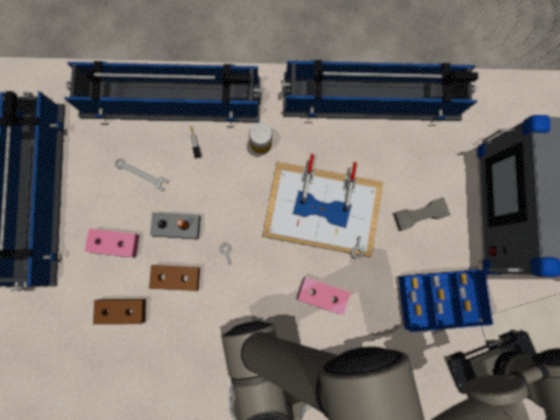

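View pics/scene0.png

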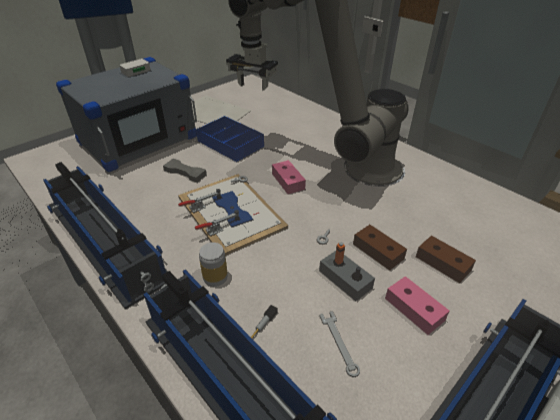

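The top view shows the grey stand at (175,225). Its look-alikes are pink at (112,242) and (323,295), and brown at (174,278) and (119,311). The orange scriber is in the grey stand's right (-y) hole at about (182,224), and the dark punch is in the left hole. The board is at (325,210), with the red mark near (298,222) and the yellow near (337,232). Next is a close crop.

Run:
```python
from h import *
c=np.load('top.npz'); c=dict(c)
crop(c,145,205,205,245,6,'a');crop(c,260,160,390,260,6,'b')
a=cv2.imread('pics/a.png');b=cv2.imread('pics/b.png')
b=b[:, :780]; o=np.zeros((600,780,3),np.uint8); o[:,:]=b[:600]; o[:160,:240]=cv2.resize(a,(240,160)); o[0:240,0:360]=a
cv2.imwrite('pics/crop1.png',a); cv2.imwrite('pics/crop2.png',b)
cv2.imwrite('pics/comb.png',np.vstack([np.hstack([a,np.zeros((240,420,3),np.uint8)]),b[180:540]]))
for u,v in [(152,213),(199,213),(199,237),(152,237),(182,224)]: print(px2w(c,u,v,0.044), px2w(c,u,v))
```

```text
[0.53850345 0.35518663 0.044     ] [0.53783546 0.35362264 0.0493106 ]
[0.54123771 0.21453971 0.044     ] [0.54669529 0.22194677 0.00140584]
[0.46913171 0.21163861 0.044     ] [0.47141565 0.21754354 0.00955109]
[0.46651666 0.3512316  0.044     ] [0.46902251 0.36261965 0.00488082]
[0.50708382 0.26394594 0.044     ] [0.49976307 0.24792845 0.11806437]
```

View pics/comb.png

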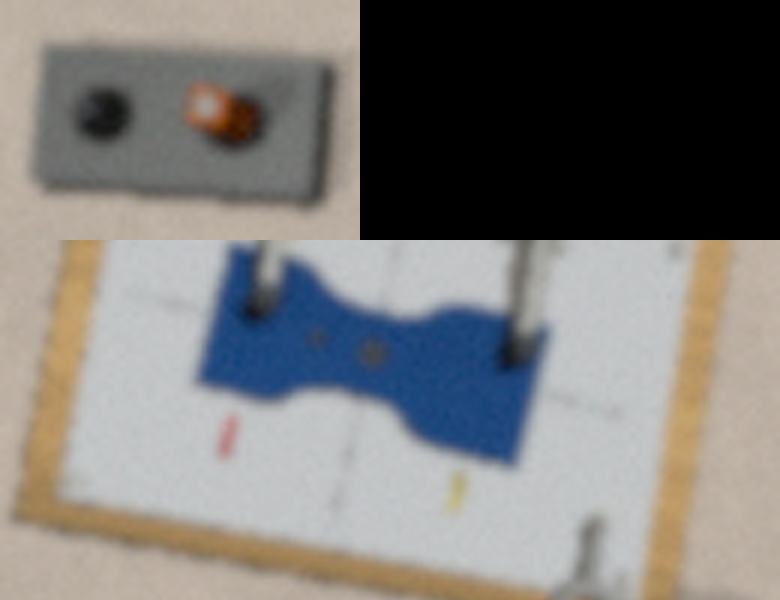

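The crop confirms the orange scriber stands in the grey stand's -y hole and the punch in the other. The red mark is at about (297.5,222) and the yellow at (336.5,231).

```bash
cat >> h.py <<'E'
def go(pos,yaw,cmd=None):
    """shift (cm, tool axes) + turn about tool y to get tool-down pose"""
    s=status.observe(); p=np.array(s['tool_pos']); y=s['tool_rot'][2]
    if cmd is not None: p=np.array(cmd[:3]); y=cmd[3]
    d=np.array(pos)-p; x=np.array([np.cos(y),np.sin(y)]); z=np.array([-np.sin(y),np.cos(y)])
    dy=(yaw-y+np.pi)%(2*np.pi)-np.pi
    print('rows: x %.2f y %.2f z %.2f turn_y %.4f'%(100*d[:2]@x,-100*d[2],100*d[:2]@z,-dy))
E
python3 - <<'E'
from h import *
c=dict(np.load('top.npz'))
f=lambda u,v,z,o=(260,190):px2w(c,o[0]+u/6,o[1]+(v-240)/6,z)
print('cap',px2w(c,145+208/6,205+106/6,.121))
print('hole?',px2w(c,145+232/6,205+122/6,.046))
S=[px2w(c,145+u/6,205+v/6,.044) for u,v in [(45,45),(322,65),(318,195),(35,183)]]
print(np.round(S,4)); 
print('standaxis',[np.degrees(np.arctan2(*(S[0]-S[1])[:2])),np.degrees(np.arctan2(*(S[3]-S[2])[:2]))], np.mean(S,0))
print('red',f(233,418,.018),'yel',f(460,474,.018))
print('center lines',f(130,293,.018),f(620,412,.018),f(338,505,.018),f(398,245,.018))
go([0.50,0,0.30],-1.57)
E
```

```text
cap [0.50309135 0.25396779 0.121     ]
hole? [0.50298337 0.25836949 0.046     ]
[[0.54   0.3538 0.044 ]
 [0.5326 0.2152 0.044 ]
 [0.4676 0.2146 0.044 ]
 [0.4709 0.3549 0.044 ]]
standaxis [np.float64(3.0544698859453936), np.float64(1.3603215721392667)] [0.50279932 0.28461481 0.044     ]
red [ 0.52987113 -0.08785391  0.018     ] yel [ 0.5032944  -0.20423252  0.018     ]
center lines [ 0.59367316 -0.03416744  0.018     ] [ 0.53679564 -0.28660179  0.018     ] [ 0.48624159 -0.14184445  0.018     ] [ 0.62157952 -0.17246367  0.018     ]
rows: x -46.54 y -10.39 z -34.21 turn_y -1.1978
```

Run:
```python
from h import *
go([0.50,-0.14,0.28],-1.793)
```

```text
rows: x -41.43 y -8.39 z -21.17 turn_y -0.9748
```

```bash
python3 -m pendant '[[[-41.4,-8.4,-21.2,0,-0.975,0,9.0],[-41.4,-8.4,-21.2,0,-0.975,0,9.0],[-41.4,-8.4,-21.2,0,-0.975,0,9.0],[-41.4,-8.4,-21.2,0,-0.975,0,9.0],[-41.4,-8.4,-21.2,0,-0.975,0,9.0],[-41.4,-8.4,-21.2,0,-0.975,0,9.0],[-41.4,-8.4,-21.2,0,-0.975,0,9.0],[-41.4,-8.4,-21.2,0,-0.975,0,9.0],[-41.4,-8.4,-21.2,0,-0.975,0,9.0],[-41.4,-8.4,-21.2,0,-0.975,0,9.0],[-41.4,-8.4,-21.2,0,-0.975,0,9.0],[-41.4,-8.4,-21.2,0,-0.975,0,9.0],[-41.4,-8.4,-21.2,0,-0.975,0,9.0],[-41.4,-8.4,-21.2,0,-0.975,0,9.0]]]'
python3 - <<'E'
from h import *
c=cam('wrist','w1'); T=np.linalg.inv(c['camera_from_world']); print(T.round(3),c['fx'],status.observe()['tool_rot'])
E
```

```text
time: 1.5
tool_pos: [0.4989, -0.1413, 0.2805]
tool_rot: [-1.571, -0.0, -1.795]
contact_force: [-0.1, 0.2, 1.2]
opening: 0.0904
[[ 0.975  0.216  0.059  0.515]
 [-0.224  0.941  0.252 -0.073]
 [-0.001 -0.259  0.966  0.467]
 [ 0.     0.     0.     1.   ]] 295.43475046615634 [-1.57117629e+00 -1.28667586e-04 -1.79462810e+00]
```

View pics/w1.png

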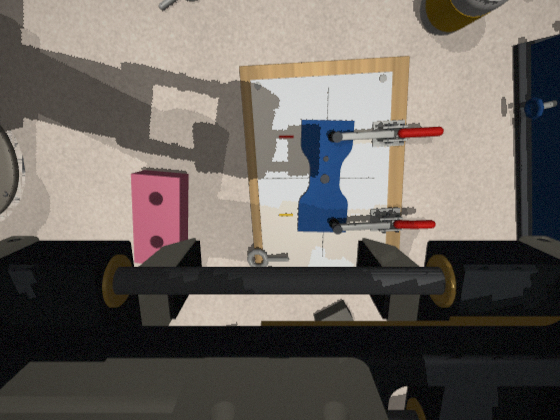

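The wrist view shows the template at (325,178) with image right as its +x, the red mark at about (293,136) and the yellow at (293,214). I'll go lower for a finer edge profile.

```bash
python3 -m pendant '[[[4,13.5,0,0,0,0,9],[4,13.5,0,0,0,0,9],[4,13.5,0,0,0,0,9],[4,13.5,0,0,0,0,9],[4,13.5,0,0,0,0,9],[4,13.5,0,0,0,0,9]]]'
python3 - <<'E'
from h import *
c=cam('wrist'); crop(c,200,20,460,240,3,'w2')
E
```

```text
time: 2.15
tool_pos: [0.4923, -0.1798, 0.1482]
tool_rot: [-1.567, -0.001, -1.793]
contact_force: [0.3, -0.4, 0.9]
opening: 0.0901
```

View pics/w2.png

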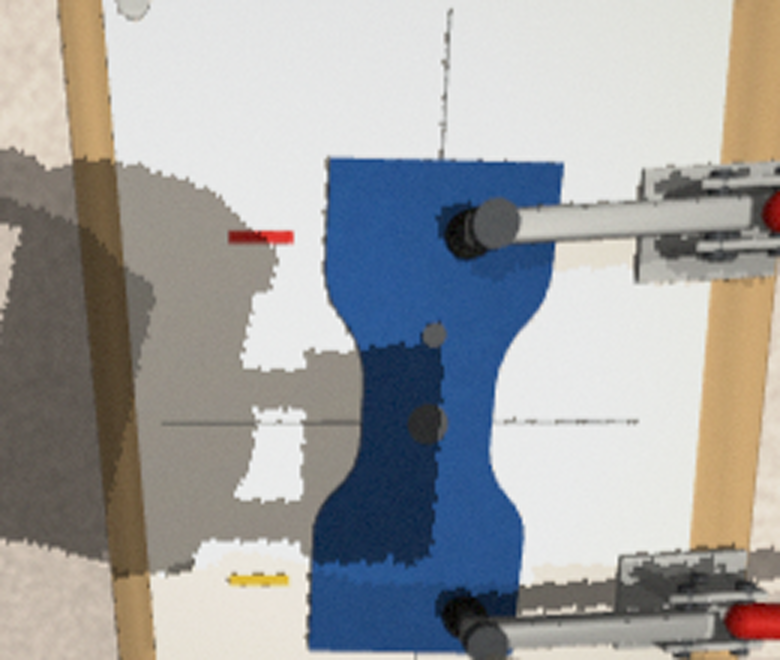

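```bash
cat > edge.py <<'E'
from h import *
from scipy.interpolate import UnivariateSpline
c=dict(np.load('wrist.npz')); im=cv2.GaussianBlur(c['image'],(3,3),0).astype(float)
r=im[...,2]/(im[...,0]+im[...,2]+5)
yaw=-1.793; X=np.array([np.cos(yaw),np.sin(yaw)]); Z=np.array([-np.sin(yaw),np.cos(yaw)])
red=px2w(c,200+293/3,20+237/3,.018)[:2]; yel=px2w(c,200+289/3,20+579/3,.018)[:2]
P=[]
for v in range(73,236):
    row=r[v,290:330]
    k=np.argmax(row>.65); u=290+k-1+(.65-row[k-1])/(row[k]-row[k-1]) if k else 0
    w=px2w(c,u,v,.021)[:2]-red; P.append((w@X,w@Z))
P=np.array(P)*1000
sp=UnivariateSpline(P[:,0],P[:,1],s=len(P)*.25**2)
s=np.arange(-20,131,.25); n=sp(s); d=sp.derivative()(s)
th=np.arctan(d); cs=s+2.5*np.sin(th); cn=n-2.5*np.cos(th)   # centre of 5 mm point
if __name__=='__main__':
    print('red',red,'yel',yel,'yel in frame',(yel-red)@X*1e3,(yel-red)@Z*1e3)
    print('res',np.std(P[:,1]-sp(P[:,0])))
    for q in range(-5,128,5): i=np.argmin(abs(cs-q)); print(q,'edge',round(float(sp(q)),2),'centre',cn[i].round(2),'slope',np.degrees(th[i]).round(0))
E
python3 edge.py
python3 - <<'E'
from h import *
go([0.503,0.256,0.20],-1.571)
E
```

```text
red [ 0.53420476 -0.08599627] yel [ 0.50817479 -0.2026394 ] yel in frame 119.51183478632062 0.31576796233493043
res 0.25000181395444104
-5 edge 11.49 centre 8.99 slope -1.0
0 edge 11.12 centre 8.61 slope -6.0
5 edge 10.6 centre 8.08 slope -4.0
10 edge 10.5 centre 7.99 slope 3.0
15 edge 11.43 centre 8.79 slope 16.0
20 edge 13.7 centre 10.8 slope 27.0
25 edge 16.79 centre 13.87 slope 33.0
30 edge 20.0 centre 17.11 slope 32.0
35 edge 22.66 centre 19.95 slope 26.0
40 edge 24.33 centre 21.72 slope 15.0
45 edge 25.18 centre 22.67 slope 7.0
50 edge 25.51 centre 23.02 slope 2.0
55 edge 25.61 centre 23.11 slope 1.0
60 edge 25.65 centre 23.15 slope -0.0
65 edge 25.48 centre 22.96 slope -4.0
70 edge 24.87 centre 22.33 slope -11.0
75 edge 23.63 centre 21.01 slope -20.0
80 edge 21.42 centre 18.42 slope -37.0
85 edge 17.19 centre 13.66 slope -43.0
90 edge 13.0 centre 10.07 slope -27.0
95 edge 10.82 centre 8.19 slope -15.0
100 edge 9.73 centre 7.17 slope -9.0
105 edge 9.04 centre 6.53 slope -6.0
110 edge 8.64 centre 6.13 slope -3.0
115 edge 8.46 centre 5.96 slope -1.0
120 edge 8.42 centre 5.92 slope 0.0
125 edge 8.44 centre 5.94 slope 0.0
rows: x -42.73 y -5.17 z -8.55 turn_y -0.2216
```

```bash
python3 -m pendant '[[[-36.5,-7,-8,0,-0.222,0,9],[-36.5,-7,-8,0,-0.222,0,9],[-36.5,-7,-8,0,-0.222,0,9],[-36.5,-7,-8,0,-0.222,0,9],[-36.5,-7,-8,0,-0.222,0,9],[-36.5,-7,-8,0,-0.222,0,9],[-36.5,-7,-8,0,-0.222,0,9],[-36.5,-7,-8,0,-0.222,0,9],[-36.5,-7,-8,0,-0.222,0,9],[-36.5,-7,-8,0,-0.222,0,9],[-36.5,-7,-8,0,-0.222,0,9]]]'
python3 - <<'E'
from h import *
c=cam('wrist'); u,v=w2px(c,[.503,.256,.121]); print(u,v,status.observe()['tool_rot'])
u0,v0=int(u)-65,max(0,int(v)-60); print(u0,v0); crop(c,u0,v0,u0+130,v0+100,6,'w3')
E
```

```text
time: 3.3
tool_pos: [0.4934, 0.1937, 0.2163]
tool_rot: [-1.57, -0.0, -1.571]
contact_force: [-0.9, 0.0, 0.7]
opening: 0.09
288.4557108072538 139.0646223386763 [-1.57018174e+00 -2.68550059e-04 -1.57202061e+00]
223 79
```

View pics/w3.png

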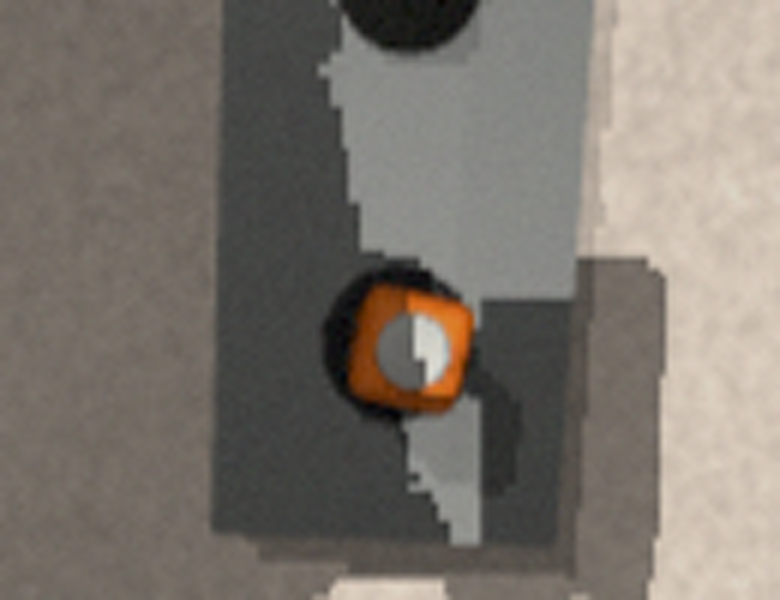

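Run:
```python
from h import *
c=dict(np.load('wrist.npz'))
p=px2w(c,223+414/6,79+351/6,.121); print(p, px2w(c,223+400/6,79+343/6,.048), px2w(c,292,137.5))
q=px2w(c,223+408/6,79+342/6,.115); print(q)
S=[px2w(c,223+u/6,79+v/6,.044) for u,v in [(212,530),(557,543)]]; print(S)
go([p[0],p[1],0.165],-1.78)
go([p[0],p[1],0.067],-1.78)
```

```text
[0.50628058 0.25740538 0.121     ] [0.50676708 0.25739069 0.048     ] [0.50635251 0.25737121 0.11937131]
[0.50558563 0.25866079 0.115     ]
[array([0.46921031, 0.22075459, 0.044     ]), array([0.53898703, 0.21798101, 0.044     ])]
rows: x -6.40 y 5.11 z 1.28 turn_y 0.2080
rows: x -6.40 y 14.91 z 1.28 turn_y 0.2080
```

```bash
python3 -m pendant '[[[-4,3,1.3,0,0.1,0,9],[-6.4,5,1.3,0,0.208,0,9],[-6.4,5,1.3,0,0.208,0,9],[-6.4,7,1.3,0,0.208,0,9],[-6.4,11,1.3,0,0.208,0,9],[-6.4,14.9,1.3,0,0.208,0,9],[-6.4,14.9,1.3,0,0.208,0,9],[-6.4,14.9,1.3,0,0.208,0,9]]]' 50
python3 - <<'E'
from h import *
go([.5065,.2574,.067],-1.78)
E
```

```text
time: 4.15
tool_pos: [0.5069, 0.2574, 0.0678]
tool_rot: [-1.571, -0.0, -1.779]
contact_force: [0.1, -0.2, 0.1]
opening: 0.0899
rows: x 0.01 y 0.08 z -0.04 turn_y 0.0007
```

```bash
python3 -m pendant '[[[0,0.05,0,0,0,0,4],[0,0.05,0,0,0,0,1.2],[0,0.05,0,0,0,0,1.2],[0,0.05,0,0,0,0,1.2],[0,0.05,0,0,0,0,1.2],[0,0.05,0,0,0,0,1.2],[0,0.05,0,0,0,0,1.2]]]' 50
```

```text
time: 4.85
tool_pos: [0.5062, 0.2584, 0.0662]
tool_rot: [-1.571, -0.0, -1.779]
contact_force: [0.0, 0.0, -0.5]
opening: 0.0387
```

```bash
python3 -m pendant '[[[0,0,0,0,0,0,1.2],[0,0,0,0,0,0,1.2],[0,0,0,0,0,0,1.2],[0,0,0,0,0,0,1.2],[0,0,0,0,0,0,1.2]]]' 50
```

```text
time: 5.35
tool_pos: [0.5062, 0.2584, 0.0661]
tool_rot: [-1.571, -0.0, -1.779]
contact_force: [-0.1, 0.1, -0.2]
opening: 0.0173
```

```bash
python3 -m pendant '[[[0,-1,0,0,0,0,1.2],[0,-3,0,0,0,0,1.2],[0,-6.5,0,0,0,0,1.2],[0,-6.5,0,0,0,0,1.2],[0,-6.5,0,0,0,0,1.2]]]' 50
python3 - <<'E'
from edge import *
t=red-.001*X*1+.004*Z; print(t)
s=status.observe(); print(s['contact_force'],s['opening'])
go([*t,.120],yaw); go([*t,.090],yaw)
E
```

```text
time: 5.85
tool_pos: [0.5067, 0.2586, 0.1323]
tool_rot: [-1.569, 0.001, -1.779]
contact_force: [-0.5, -0.0, -1.0]
opening: 0.0175
[0.52146229 0.30119165]
[-0.5228809  -0.04332668 -1.04403041] 0.01748602330152545
rows: x -4.48 y 1.23 z 0.57 turn_y 0.0143
rows: x -4.48 y 4.23 z 0.57 turn_y 0.0143
```

```bash
cat > edge.py <<'E'
from h import *
from scipy.interpolate import CubicSpline
yaw=-1.793; X=np.array([np.cos(yaw),np.sin(yaw)]); Z=np.array([-np.sin(yaw),np.cos(yaw)])
red=np.array([0.53420476,-0.08599627])
C=CubicSpline(np.arange(-5,126,5),[8.99,8.61,8.08,7.99,8.79,10.8,13.87,17.11,19.95,21.72,22.67,23.02,23.11,23.15,22.96,22.33,21.01,18.42,13.66,10.07,8.19,7.17,6.53,6.13,5.96,5.92,5.94])
def st(pr=True):
    """tool position in mark frame (mm), forces along s, n, z"""
    o=status.observe(); w=(o['tool_pos'][:2]-red)*1e3; f=o['contact_force']
    r=(w@X,w@Z,o['tool_pos'][2]*1e3,f[:2]@X,f[:2]@Z,f[2])
    if pr: print('s %.2f n %.2f z %.2f | Fs %.2f Fn %.2f Fz %.2f'%r,'t',round(o['time'],2),'rot',np.round(o['tool_rot'],3), 'C-n %.2f'%(C(r[0])-r[1]))
    return r
E
python3 - <<'E'
from edge import *
t=red-.001*X+.004*Z; print(t)
go([*t,.120],yaw); go([*t,.090],yaw)
E
```

```text
[ 0.5383268  -0.08590237]
rows: x 33.05 y 1.23 z 10.21 turn_y 0.0143
rows: x 33.05 y 4.23 z 10.21 turn_y 0.0143
```

```bash
python3 -m pendant '[[[5,0.3,1.6,0,0.014,0,1.2],[10,0.5,3.2,0,0.014,0,1.2],[15,0.7,4.8,0,0.014,0,1.2],[20,0.9,6.4,0,0.014,0,1.2],[25,1.1,8,0,0.014,0,1.2],[29,1.2,9.2,0,0.014,0,1.2],[32,1.2,10,0,0.014,0,1.2],[33,1.2,10.2,0,0.014,0,1.2],[33,2.5,10.2,0,0.014,0,1.2],[33,4.2,10.2,0,0.014,0,1.2],[33,4.2,10.2,0,0.014,0,1.2],[33,4.2,10.2,0,0.014,0,1.2],[33,4.2,10.2,0,0.014,0,1.2]]]' 50
python3 - <<'E'
from edge import *
st()
c=cam('wrist'); crop(c,200,60,460,260,3,'w4'); print(w2px(c,[*(red),.018]))
E
```

```text
time: 7.15
tool_pos: [0.5382, -0.0851, 0.0897]
tool_rot: [-1.57, -0.0, -1.792]
contact_force: [-0.3, -0.1, -0.5]
opening: 0.0176
s -1.72 n 3.74 z 89.73 | Fs 0.12 Fn -0.24 Fz -0.51 t 7.15 rot [-1.57  -0.    -1.792] C-n 5.05
(np.float64(274.1615244407296), np.float64(212.35670281375823))
```

View pics/w4.png

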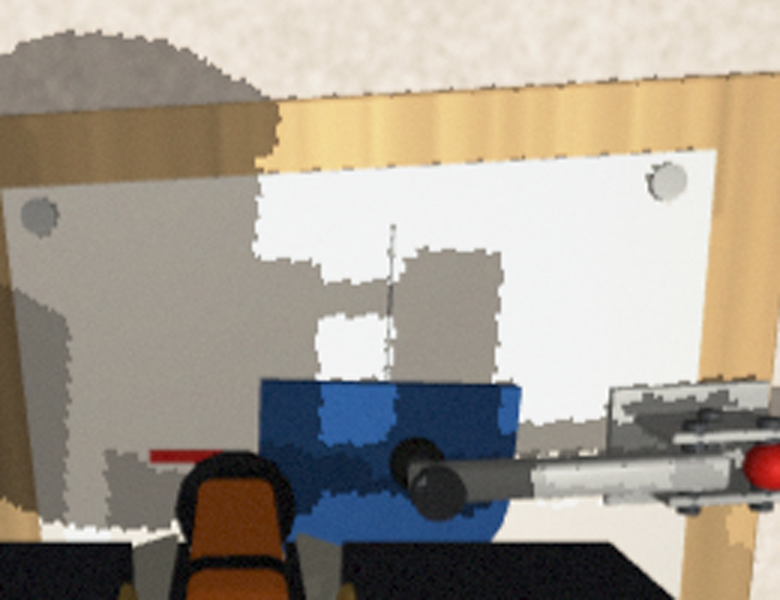

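```bash
python3 -m pendant '[[[0.05,0.5,0,0,0,0,1.2],[0.05,1.0,0,0,0,0,1.2],[0.05,1.0,0.1,0,0,0,1.2],[0.05,1.0,0.2,0,0,0,1.2],[0.05,1.0,0.25,0,0,0,1.2],[0.05,1.0,0.25,0,0,0,1.2]]]' 50
python3 -c "
from edge import *
st()"
```

```text
time: 7.8
tool_pos: [0.5404, -0.0866, 0.0793]
tool_rot: [-1.57, -0.0, -1.793]
contact_force: [-0.1, -0.4, -1.6]
opening: 0.018
s -0.75 n 6.21 z 79.31 | Fs 0.38 Fn 0.00 Fz -1.60 t 7.8 rot [-1.57  -0.    -1.793] C-n 2.48
```

```bash
python3 -m pendant '[[[0,0,0.05,0,0,0,1.2],[0,0,0.1,0,0,0,1.2],[0,0,0.15,0,0,0,1.2],[0,0,0.2,0,0,0,1.2],[0,0,0.2,0,0,0,1.2]]]' 50
python3 -c "
from edge import *
st()"
```

```text
time: 8.3
tool_pos: [0.5423, -0.087, 0.0792]
tool_rot: [-1.571, -0.0, -1.793]
contact_force: [0.5, 0.4, -0.8]
opening: 0.0177
s -0.76 n 8.09 z 79.23 | Fs -0.52 Fn 0.39 Fz -0.78 t 8.3 rot [-1.571 -0.    -1.793] C-n 0.60
```

```bash
python3 -m pendant '[[[0,0,0.04,0,0,0,1.2],[0,0,0.08,0,0,0,1.2],[0,0,0.08,0,0,0,1.2]]]' 50
python3 -c "
from edge import *
st()"
```

```text
time: 8.6
tool_pos: [0.5427, -0.0871, 0.0791]
tool_rot: [-1.571, -0.0, -1.793]
contact_force: [-1.4, 0.4, -0.8]
opening: 0.0172
s -0.76 n 8.58 z 79.11 | Fs -0.12 Fn -1.46 Fz -0.83 t 8.6 rot [-1.571 -0.    -1.793] C-n 0.12
```

```bash
python3 -m pendant '[[[0,0,0.05,0,0,0,1.2],[0,0,0.05,0,0,0,1.2]]]' 50
python3 -c "
from edge import *
st()"
```

```text
time: 8.8
tool_pos: [0.5431, -0.0872, 0.0791]
tool_rot: [-1.572, -0.0, -1.793]
contact_force: [-1.7, -0.3, -0.1]
opening: 0.0176
s -0.81 n 8.92 z 79.07 | Fs 0.70 Fn -1.62 Fz -0.08 t 8.8 rot [-1.572 -0.    -1.793] C-n -0.23
```

```bash
python3 -m pendant '[[[0,0.15,0.03,0,0,0,1.2],[0,0.3,0.05,0,0,0,1.2],[0,0.35,0.05,0,0,0,1.2],[0,0.35,0.05,0,0,0,1.2]]]' 50
python3 -c "
from edge import *
st()"
```

```text
time: 9.2
tool_pos: [0.5435, -0.0873, 0.0755]
tool_rot: [-1.572, 0.0, -1.793]
contact_force: [-2.7, 1.1, 1.2]
opening: 0.0176
s -0.79 n 9.36 z 75.52 | Fs -0.50 Fn -2.85 Fz 1.20 t 9.2 rot [-1.572  0.    -1.793] C-n -0.66
```

```bash
cat >> edge.py <<'E'
def plan(s0,n0,sa,N=10,step=1.0,pre=1.3,off=0.):
    """N command points from curve point sa, step mm of arc each; printed as shifts in cm from command (s0,n0)"""
    s=sa; D=C.derivative(); out=[]
    for i in range(N):
        s+=step/np.hypot(1,D(s)); th=np.arctan(D(s))
        out.append((s,s-pre*np.sin(th),C(s)+off+pre*np.cos(th)))
    print(' '.join('(%.2f,%.2f)'%((a-s0)/10,(b-n0)/10) for _,a,b in out)); print('end s %.2f cmd (%.2f,%.2f) slope %.0f'%(*out[-1],np.degrees(th)))
E
python3 -c "
from edge import *
plan(-.8,10.0,-.8,12,1.0,1.4)"
```

```text
(0.12,-0.00) (0.21,-0.01) (0.31,-0.02) (0.41,-0.04) (0.51,-0.05) (0.61,-0.05) (0.70,-0.06) (0.80,-0.06) (0.90,-0.07) (0.99,-0.06) (1.09,-0.06) (1.18,-0.05)
end s 11.16 cmd (11.02,9.47) slope 6
```

```bash
python3 -m pendant '[[[0.1,0,0,0,0,0,1.2],[0.2,0,-0.01,0,0,0,1.2],[0.3,0,-0.02,0,0,0,1.2],[0.4,0,-0.03,0,0,0,1.2],[0.5,0,-0.05,0,0,0,1.2],[0.6,0,-0.05,0,0,0,1.2],[0.7,0,-0.06,0,0,0,1.2],[0.8,0,-0.06,0,0,0,1.2]]]' 50
python3 -c "
from edge import *
st()
plan(7.2,9.4,7.2,10,1.0,1.4)"
```

```text
time: 10.0
tool_pos: [0.5415, -0.0949, 0.0757]
tool_rot: [-1.571, 0.0, -1.793]
contact_force: [-3.0, 4.3, 1.2]
opening: 0.0176
s 7.09 n 9.12 z 75.68 | Fs -3.58 Fn -3.88 Fz 1.22 t 10.0 rot [-1.571  0.    -1.793] C-n -1.16
(0.10,-0.01) (0.20,-0.00) (0.29,-0.00) (0.39,0.01) (0.48,0.02) (0.57,0.03) (0.66,0.05) (0.76,0.08) (0.85,0.11) (0.94,0.14)
end s 17.05 cmd (16.55,10.77) slope 21
```

```bash
python3 -m pendant '[[[0.1,0,-0.03,0,0,0,1.2],[0.2,0,-0.03,0,0,0,1.2],[0.3,0,-0.03,0,0,0,1.2],[0.4,0,-0.02,0,0,0,1.2],[0.5,0,-0.01,0,0,0,1.2]]]' 50
python3 -c "
from edge import *
st()
plan(12.2,9.3,12.4,10,1.0,1.4,-.2)"
```

```text
time: 10.5
tool_pos: [0.5404, -0.1001, 0.0757]
tool_rot: [-1.571, -0.0, -1.793]
contact_force: [-2.9, 3.6, 1.6]
opening: 0.0174
s 12.43 n 9.16 z 75.71 | Fs -2.85 Fn -3.63 Fz 1.57 t 10.5 rot [-1.571 -0.    -1.793] C-n -0.92
(0.09,0.03) (0.18,0.05) (0.27,0.07) (0.36,0.10) (0.45,0.13) (0.54,0.17) (0.63,0.21) (0.71,0.25) (0.80,0.30) (0.88,0.35)
end s 21.75 cmd (21.03,12.79) slope 31
```

```bash
python3 -m pendant '[[[0.09,0,0.02,0,0,0,1.2],[0.18,0,0.04,0,0,0,1.2],[0.27,0,0.06,0,0,0,1.2],[0.36,0,0.09,0,0,0,1.2],[0.45,0,0.12,0,0,0,1.2],[0.54,0,0.16,0,0,0,1.2]]]' 50
python3 -c "
from edge import *
st()
plan(17.6,10.9,18.1,10,1.0,1.4,-.2)"
```

```text
time: 11.1
tool_pos: [0.5406, -0.1056, 0.0757]
tool_rot: [-1.571, -0.0, -1.793]
contact_force: [-3.5, 3.1, 1.6]
opening: 0.0177
s 17.76 n 10.57 z 75.65 | Fs -2.23 Fn -4.12 Fz 1.63 t 11.1 rot [-1.571 -0.    -1.793] C-n -0.83
(0.08,0.05) (0.17,0.09) (0.25,0.14) (0.34,0.19) (0.42,0.24) (0.50,0.29) (0.59,0.34) (0.67,0.40) (0.75,0.45) (0.84,0.51)
end s 26.73 cmd (25.96,15.98) slope 33
```

```bash
python3 -m pendant '[[[0.08,0,0.05,0,0,0,1.2],[0.17,0,0.09,0,0,0,1.2],[0.25,0,0.14,0,0,0,1.2],[0.34,0,0.19,0,0,0,1.2],[0.42,0,0.24,0,0,0,1.2],[0.5,0,0.29,0,0,0,1.2],[0.59,0,0.34,0,0,0,1.2]]]' 50
python3 -c "
from edge import *
st()
plan(23.5,14.3,24.2,10,1.0,1.4,-.2)"
```

```text
time: 11.8
tool_pos: [0.5425, -0.1123, 0.0756]
tool_rot: [-1.571, -0.001, -1.793]
contact_force: [-4.0, 2.0, -0.1]
opening: 0.0174
s 23.88 n 13.90 z 75.60 | Fs -1.11 Fn -4.34 Fz -0.11 t 11.8 rot [-1.571e+00 -1.000e-03 -1.793e+00] C-n -0.76
(0.08,0.06) (0.16,0.11) (0.24,0.17) (0.33,0.22) (0.41,0.28) (0.50,0.33) (0.58,0.38) (0.67,0.44) (0.75,0.49) (0.84,0.54)
end s 32.62 cmd (31.93,19.72) slope 30
```

```bash
python3 -m pendant '[[[0.08,0,0.06,0,0,0,1.2],[0.16,0,0.11,0,0,0,1.2],[0.24,0,0.17,0,0,0,1.2],[0.33,0,0.22,0,0,0,1.2],[0.41,0,0.28,0,0,0,1.2],[0.5,0,0.33,0,0,0,1.2],[0.58,0,0.38,0,0,0,1.2]]]' 50
python3 -c "
from edge import *
for i in range(3): st()
plan(29.3,18.1,30.1,10,1.0,1.4,-.2)"
```

```text
time: 12.5
tool_pos: [0.5453, -0.1188, 0.0758]
tool_rot: [-1.571, -0.0, -1.793]
contact_force: [-5.0, 2.0, 1.6]
opening: 0.0178
s 29.51 n 18.06 z 75.77 | Fs -0.87 Fn -5.31 Fz 1.56 t 12.5 rot [-1.571 -0.    -1.793] C-n -1.25
s 29.51 n 18.06 z 75.77 | Fs -0.87 Fn -5.31 Fz 1.56 t 12.5 rot [-1.571 -0.    -1.793] C-n -1.25
s 29.51 n 18.06 z 75.77 | Fs -0.87 Fn -5.31 Fz 1.56 t 12.5 rot [-1.571 -0.    -1.793] C-n -1.25
(0.09,0.06) (0.18,0.11) (0.27,0.16) (0.36,0.21) (0.45,0.26) (0.54,0.31) (0.64,0.35) (0.74,0.39) (0.83,0.42) (0.93,0.45)
end s 39.03 cmd (38.64,22.60) slope 16
```

```bash
python3 -m pendant '[[[0.09,0,0.04,0,0,0,1.2],[0.18,0,0.09,0,0,0,1.2],[0.27,0,0.14,0,0,0,1.2],[0.36,0,0.19,0,0,0,1.2],[0.45,0,0.23,0,0,0,1.2],[0.54,0,0.28,0,0,0,1.2]]]' 50
python3 -c "
from edge import *
st()
plan(34.7,20.9,35.5,12,1.0,1.4,-.4)"
```

```text
time: 13.1
tool_pos: [0.5468, -0.1244, 0.0757]
tool_rot: [-1.571, 0.0, -1.793]
contact_force: [-4.0, 2.2, 1.1]
opening: 0.0179
s 34.71 n 20.75 z 75.72 | Fs -1.27 Fn -4.37 Fz 1.11 t 13.1 rot [-1.571  0.    -1.793] C-n -0.94
(0.12,0.06) (0.22,0.09) (0.32,0.13) (0.42,0.16) (0.52,0.18) (0.62,0.21) (0.72,0.23) (0.82,0.25) (0.92,0.26) (1.02,0.28) (1.13,0.29) (1.23,0.30)
end s 47.09 cmd (46.99,23.87) slope 4
```

```bash
python3 -m pendant '[[[0.1,0,0.05,0,0,0,1.2],[0.2,0,0.09,0,0,0,1.2],[0.3,0,0.12,0,0,0,1.2],[0.4,0,0.15,0,0,0,1.2],[0.5,0,0.18,0,0,0,1.2],[0.6,0,0.2,0,0,0,1.2],[0.7,0,0.22,0,0,0,1.2]]]' 50
python3 -c "
from edge import *
st()
plan(41.7,23.1,41.9,12,1.0,1.4,-.4)"
```

```text
time: 13.8
tool_pos: [0.5474, -0.1316, 0.0757]
tool_rot: [-1.571, 0.0, -1.793]
contact_force: [-4.3, 3.1, 0.9]
opening: 0.0174
s 41.60 n 22.94 z 75.70 | Fs -2.08 Fn -4.89 Fz 0.90 t 13.8 rot [-1.571  0.    -1.793] C-n -0.84
(0.09,0.02) (0.20,0.04) (0.30,0.05) (0.40,0.07) (0.50,0.07) (0.61,0.08) (0.71,0.09) (0.81,0.09) (0.91,0.09) (1.01,0.10) (1.11,0.10) (1.21,0.10)
end s 53.83 cmd (53.81,24.10) slope 1
```

```bash
python3 -m pendant '[[[0.1,0,0.0,0,0,0,1.2],[0.2,0,0.01,0,0,0,1.2],[0.3,0,0.02,0,0,0,1.2],[0.4,0,0.03,0,0,0,1.2],[0.5,0,0.04,0,0,0,1.2],[0.6,0,0.05,0,0,0,1.2],[0.7,0,0.05,0,0,0,1.2]]]' 50
python3 -c "
from edge import *
st()
plan(48.7,23.6,48.7,12,1.0,1.0,-.4)"
```

```text
time: 14.5
tool_pos: [0.5464, -0.1386, 0.0757]
tool_rot: [-1.571, 0.0, -1.793]
contact_force: [-3.5, 4.1, 1.3]
opening: 0.0174
s 48.61 n 23.50 z 75.72 | Fs -3.23 Fn -4.34 Fz 1.32 t 14.5 rot [-1.571  0.    -1.793] C-n -0.53
(0.10,0.00) (0.20,0.00) (0.30,0.01) (0.40,0.01) (0.50,0.01) (0.60,0.01) (0.70,0.01) (0.80,0.01) (0.90,0.01) (1.00,0.02) (1.10,0.02) (1.20,0.01)
end s 60.70 cmd (60.71,23.74) slope -1
```

```bash
python3 -m pendant '[[[0.1,0,-0.03,0,0,0,1.2],[0.2,0,-0.05,0,0,0,1.2],[0.3,0,-0.05,0,0,0,1.2],[0.4,0,-0.05,0,0,0,1.2],[0.5,0,-0.05,0,0,0,1.2],[0.6,0,-0.05,0,0,0,1.2],[0.7,0,-0.05,0,0,0,1.2]]]' 50
python3 -c "
from edge import *
st()
plan(55.7,23.1,55.7,12,1.0,1.0,-.8)"
```

```text
time: 15.2
tool_pos: [0.5444, -0.1456, 0.0758]
tool_rot: [-1.57, -0.0, -1.793]
contact_force: [-2.2, 3.3, 0.3]
opening: 0.0175
s 55.90 n 23.10 z 75.77 | Fs -2.73 Fn -2.84 Fz 0.28 t 15.2 rot [-1.57  -0.    -1.793] C-n 0.02
(0.10,0.02) (0.20,0.02) (0.30,0.03) (0.40,0.03) (0.50,0.02) (0.60,0.02) (0.70,0.02) (0.81,0.01) (0.91,0.01) (1.01,0.00) (1.11,-0.01) (1.21,-0.02)
end s 67.69 cmd (67.81,22.88) slope -7
```

```bash
python3 -m pendant '[[[0.1,0.02,0.0,0,0,0,1.2],[0.2,0.04,0.01,0,0,0,1.2],[0.3,0.05,0.02,0,0,0,1.2],[0.4,0.05,0.02,0,0,0,1.2],[0.5,0.05,0.02,0,0,0,1.2],[0.6,0.05,0.01,0,0,0,1.2],[0.7,0.05,0.01,0,0,0,1.2]]]' 50
python3 -c "
from edge import *
st()
plan(62.7,23.2,62.5,12,1.0,1.0,-.8)"
```

```text
time: 15.9
tool_pos: [0.5428, -0.1524, 0.0752]
tool_rot: [-1.571, -0.0, -1.793]
contact_force: [-1.9, 4.0, 1.7]
opening: 0.0179
s 62.83 n 23.03 z 75.24 | Fs -3.51 Fn -2.69 Fz 1.73 t 15.9 rot [-1.571 -0.    -1.793] C-n 0.06
(0.08,0.01) (0.19,-0.00) (0.29,-0.01) (0.39,-0.02) (0.49,-0.03) (0.59,-0.04) (0.69,-0.06) (0.80,-0.08) (0.90,-0.10) (1.00,-0.12) (1.10,-0.15) (1.19,-0.18)
end s 74.34 cmd (74.64,21.38) slope -18
```

```bash
python3 -m pendant '[[[0.1,0,0.0,0,0,0,1.2],[0.2,0,0.0,0,0,0,1.2],[0.3,0,-0.01,0,0,0,1.2],[0.4,0,-0.02,0,0,0,1.2],[0.5,0,-0.03,0,0,0,1.2],[0.6,0,-0.04,0,0,0,1.2]]]' 50
python3 -c "
from edge import *
st()
plan(68.7,22.8,68.4,10,1.0,1.0,-.8)"
```

```text
time: 16.5
tool_pos: [0.5412, -0.1582, 0.0753]
tool_rot: [-1.57, -0.0, -1.793]
contact_force: [-1.5, 3.3, 1.2]
opening: 0.0173
s 68.86 n 22.75 z 75.27 | Fs -2.85 Fn -2.22 Fz 1.15 t 16.5 rot [-1.57  -0.    -1.793] C-n -0.22
(0.09,-0.02) (0.19,-0.04) (0.29,-0.06) (0.39,-0.08) (0.49,-0.11) (0.59,-0.14) (0.68,-0.17) (0.78,-0.21) (0.88,-0.25) (0.98,-0.30)
end s 77.99 cmd (78.47,19.81) slope -28
```

```bash
python3 -m pendant '[[[0.1,0,-0.01,0,0,0,1.2],[0.2,0,-0.03,0,0,0,1.2],[0.3,0,-0.05,0,0,0,1.2],[0.4,0,-0.07,0,0,0,1.2],[0.49,0,-0.1,0,0,0,1.2]]]' 50
python3 -c "
from edge import *
st()
plan(73.6,21.8,73.2,10,1.0,1.0,-.7)"
```

```text
time: 17.0
tool_pos: [0.5392, -0.1626, 0.0753]
tool_rot: [-1.57, -0.0, -1.793]
contact_force: [-1.3, 3.4, 0.6]
opening: 0.0175
s 73.66 n 21.74 z 75.26 | Fs -3.01 Fn -2.00 Fz 0.64 t 17.0 rot [-1.57  -0.    -1.793] C-n -0.29
(0.09,-0.03) (0.18,-0.06) (0.28,-0.09) (0.38,-0.14) (0.48,-0.18) (0.57,-0.24) (0.66,-0.30) (0.75,-0.37) (0.83,-0.44) (0.90,-0.51)
end s 81.94 cmd (82.64,16.70) slope -44
```

```bash
python3 -m pendant '[[[0.09,0,-0.03,0,0,0,1.2],[0.18,0,-0.06,0,0,0,1.2],[0.28,0,-0.09,0,0,0,1.2],[0.38,0,-0.13,0,0,0,1.2],[0.47,0,-0.18,0,0,0,1.2]]]' 50
python3 -c "
from edge import *
st()
plan(78.3,20.0,77.8,10,1.0,1.0,-.7)"
```

```text
time: 17.5
tool_pos: [0.5363, -0.1668, 0.0752]
tool_rot: [-1.571, 0.0, -1.793]
contact_force: [-0.5, 4.5, 0.4]
opening: 0.0177
s 78.32 n 19.87 z 75.25 | Fs -4.24 Fn -1.45 Fz 0.37 t 17.5 rot [-1.571  0.    -1.793] C-n -0.31
(0.09,-0.05) (0.18,-0.11) (0.27,-0.18) (0.35,-0.25) (0.43,-0.32) (0.50,-0.39) (0.57,-0.47) (0.64,-0.54) (0.71,-0.60) (0.78,-0.67)
end s 85.42 cmd (86.08,13.33) slope -42
```

```bash
python3 -m pendant '[[[0.09,0.02,-0.06,0,0,0,1.2],[0.18,0.03,-0.12,0,0,0,1.2],[0.27,0.03,-0.18,0,0,0,1.2],[0.35,0.03,-0.25,0,0,0,1.2],[0.43,0.03,-0.32,0,0,0,1.2]]]' 50
python3 -c "
from edge import *
st()
plan(82.6,16.8,82.0,10,1.0,1.0,-.7)"
```

```text
time: 18.0
tool_pos: [0.5324, -0.1703, 0.075]
tool_rot: [-1.57, -0.0, -1.793]
contact_force: [0.5, 5.0, 1.1]
opening: 0.0173
s 82.66 n 16.80 z 75.01 | Fs -5.01 Fn -0.58 Fz 1.14 t 18.0 rot [-1.57  -0.    -1.793] C-n -0.84
(0.08,-0.09) (0.15,-0.16) (0.22,-0.23) (0.29,-0.30) (0.36,-0.36) (0.43,-0.42) (0.51,-0.48) (0.59,-0.53) (0.66,-0.58) (0.75,-0.63)
end s 89.57 cmd (90.06,10.48) slope -29
```

```bash
python3 -m pendant '[[[0.06,0,-0.09,0,0,0,1.2],[0.13,0,-0.17,0,0,0,1.2],[0.2,0,-0.24,0,0,0,1.2],[0.27,0,-0.31,0,0,0,1.2],[0.34,0,-0.37,0,0,0,1.2]]]' 50
python3 -c "
from edge import *
st()
plan(86.0,13.1,85.6,10,1.0,1.0,-.7)"
```

```text
time: 18.5
tool_pos: [0.5279, -0.173, 0.075]
tool_rot: [-1.57, -0.0, -1.793]
contact_force: [1.0, 3.3, 0.7]
opening: 0.0179
s 86.21 n 13.02 z 74.98 | Fs -3.38 Fn 0.21 Fz 0.68 t 18.5 rot [-1.57  -0.    -1.793] C-n -0.41
(0.10,-0.05) (0.17,-0.11) (0.25,-0.17) (0.33,-0.22) (0.41,-0.26) (0.49,-0.31) (0.58,-0.35) (0.67,-0.38) (0.76,-0.41) (0.85,-0.44)
end s 94.19 cmd (94.47,8.68) slope -16
```

```bash
python3 -m pendant '[[[0.1,0,-0.05,0,0,0,1.2],[0.18,0,-0.1,0,0,0,1.2],[0.26,0,-0.15,0,0,0,1.2],[0.34,0,-0.2,0,0,0,1.2],[0.42,0,-0.24,0,0,0,1.2]]]' 50
python3 -c "
from edge import *
st()
plan(90.2,10.7,90,10,1.0,1.0,-.5)"
```

```text
time: 19.0
tool_pos: [0.5243, -0.1763, 0.0748]
tool_rot: [-1.571, -0.0, -1.793]
contact_force: [0.5, 4.0, 1.2]
opening: 0.0176
s 90.30 n 10.25 z 74.83 | Fs -4.03 Fn -0.40 Fz 1.19 t 19.0 rot [-1.571 -0.    -1.793] C-n -0.34
(0.11,-0.07) (0.20,-0.10) (0.29,-0.14) (0.38,-0.17) (0.47,-0.19) (0.56,-0.22) (0.66,-0.24) (0.75,-0.26) (0.85,-0.28) (0.95,-0.30)
end s 99.49 cmd (99.65,7.74) slope -9
```

```bash
python3 -m pendant '[[[0.1,0,-0.03,0,0,0,1.2],[0.19,0,-0.06,0,0,0,1.2],[0.28,0,-0.1,0,0,0,1.2],[0.37,0,-0.13,0,0,0,1.2],[0.47,0,-0.16,0,0,0,1.2]]]' 50
python3 -c "
from edge import *
st()
plan(94.9,9.1,94.9,12,1.0,1.0,-.2)"
```

```text
time: 19.5
tool_pos: [0.5215, -0.1804, 0.0747]
tool_rot: [-1.572, 0.0, -1.793]
contact_force: [-1.1, 4.5, 2.0]
opening: 0.0177
s 94.91 n 8.42 z 74.74 | Fs -4.17 Fn -2.02 Fz 1.96 t 19.5 rot [-1.572  0.    -1.793] C-n -0.20
(0.12,-0.04) (0.21,-0.06) (0.31,-0.08) (0.41,-0.09) (0.50,-0.11) (0.60,-0.13) (0.70,-0.14) (0.80,-0.15) (0.90,-0.16) (0.99,-0.17) (1.09,-0.18) (1.19,-0.19)
end s 106.73 cmd (106.81,7.16) slope -5
```

```bash
python3 -m pendant '[[[0.1,-0.01,-0.03,0,0,0,1.2],[0.2,-0.02,-0.06,0,0,0,1.2],[0.3,-0.02,-0.08,0,0,0,1.2],[0.4,-0.02,-0.1,0,0,0,1.2],[0.5,-0.02,-0.11,0,0,0,1.2],[0.6,-0.02,-0.13,0,0,0,1.2]]]' 50
python3 -c "
from edge import *
st()
plan(100.9,7.8,100.9,12,1.0,1.0,-.2)"
```

```text
time: 20.1
tool_pos: [0.5189, -0.1862, 0.075]
tool_rot: [-1.572, -0.0, -1.793]
contact_force: [-2.3, 4.9, 0.9]
opening: 0.0176
s 101.07 n 7.19 z 74.96 | Fs -4.29 Fn -3.36 Fz 0.88 t 20.1 rot [-1.572 -0.    -1.793] C-n -0.18
(0.11,-0.01) (0.21,-0.02) (0.31,-0.04) (0.41,-0.05) (0.51,-0.06) (0.60,-0.06) (0.70,-0.07) (0.80,-0.08) (0.90,-0.09) (1.00,-0.09) (1.10,-0.10) (1.20,-0.10)
end s 112.84 cmd (112.87,6.81) slope -2
```

```bash
python3 -m pendant '[[[0.1,0,-0.03,0,0,0,1.2],[0.2,0,-0.05,0,0,0,1.2],[0.3,0,-0.07,0,0,0,1.2],[0.4,0,-0.08,0,0,0,1.2],[0.5,0,-0.09,0,0,0,1.2],[0.6,0,-0.1,0,0,0,1.2],[0.7,0,-0.1,0,0,0,1.2]]]' 50
python3 -c "
from edge import *
st()
plan(107.9,6.8,107.9,13,1.0,1.0,-.2)"
```

```text
time: 20.8
tool_pos: [0.517, -0.1929, 0.0752]
tool_rot: [-1.57, -0.0, -1.793]
contact_force: [-1.7, 3.8, 0.9]
opening: 0.0179
s 108.12 n 6.75 z 75.18 | Fs -3.29 Fn -2.47 Fz 0.94 t 20.8 rot [-1.57  -0.    -1.793] C-n -0.50
(0.11,0.02) (0.21,0.01) (0.30,0.01) (0.40,0.00) (0.50,0.00) (0.60,-0.00) (0.70,-0.00) (0.80,-0.01) (0.90,-0.01) (1.00,-0.01) (1.10,-0.01) (1.20,-0.01) (1.30,-0.01)
end s 120.89 cmd (120.89,6.72) slope 0
```

```bash
python3 -m pendant '[[[0.1,0,0.01,0,0,0,1.2],[0.2,0,0.01,0,0,0,1.2],[0.3,0,0,0,0,0,1.2],[0.4,0,0,0,0,0,1.2],[0.5,0,0,0,0,0,1.2],[0.6,0,-0.01,0,0,0,1.2],[0.7,0,-0.01,0,0,0,1.2]]]' 50
python3 -c "
from edge import *
st()
plan(114.9,6.7,114.9,8,1.0,1.0,-.2)"
```

```text
time: 21.5
tool_pos: [0.5153, -0.1997, 0.0752]
tool_rot: [-1.571, -0.0, -1.793]
contact_force: [-1.8, 3.3, 1.6]
opening: 0.0174
s 115.08 n 6.62 z 75.17 | Fs -2.87 Fn -2.45 Fz 1.60 t 21.5 rot [-1.571 -0.    -1.793] C-n -0.66
(0.10,0.00) (0.20,0.00) (0.30,0.00) (0.40,0.00) (0.50,0.00) (0.60,0.00) (0.70,0.00) (0.80,0.00)
end s 122.90 cmd (122.89,6.73) slope 0
```

```bash
python3 -m pendant '[[[0.1,0,0,0,0,0,1.2],[0.2,0,0,0,0,0,1.2],[0.3,0,0,0,0,0,1.2],[0.4,0,0,0,0,0,1.2],[0.5,0,0,0,0,0,1.2],[0.6,0,0,0,0,0,1.2],[0.7,0,0,0,0,0,1.2],[0.7,0,0,0,0,0,1.2]]]' 50
python3 -c "
from edge import *
st()"
```

```text
time: 22.3
tool_pos: [0.5137, -0.2066, 0.0751]
tool_rot: [-1.571, -0.0, -1.793]
contact_force: [-2.0, 2.7, 1.7]
opening: 0.0176
s 122.21 n 6.56 z 75.13 | Fs -2.16 Fn -2.58 Fz 1.68 t 22.3 rot [-1.571 -0.    -1.793] C-n -0.63
```

```bash
python3 -m pendant '[[[0.08,0,0,0,0,0,1.2],[0.08,0,0,0,0,0,1.2],[0.08,-0.5,0,0,0,0,1.2],[0.08,-0.55,0,0,0,0,1.2],[0.08,-1.5,-0.7,0,0,0,1.2],[0.08,-5,-0.7,0,0,0,1.2],[0.08,-9,-0.7,0,0,0,1.2],[0.08,-9,-0.7,0,0,0,1.2],[0.08,-9,-0.7,0,0,0,1.2]]]' 50
python3 - <<'E'
from edge import *
st()
c=cam('wrist'); crop(c,200,20,460,240,3,'w5')
print(w2px(c,[*red,.018]))
go([.5065,.2574,.155],-1.779)
E
```

```text
time: 23.2
tool_pos: [0.5073, -0.2062, 0.1667]
tool_rot: [-1.567, -0.001, -1.793]
contact_force: [0.7, 0.5, -1.7]
opening: 0.0177
s 123.16 n 0.24 z 166.66 | Fs -0.69 Fn 0.60 Fz -1.71 t 23.2 rot [-1.567e+00 -1.000e-03 -1.793e+00] C-n 5.69
(np.float64(277.47511505404447), np.float64(78.01073082185343))
rows: x -45.17 y 1.03 z -10.20 turn_y -0.0139
```

View pics/w5.png

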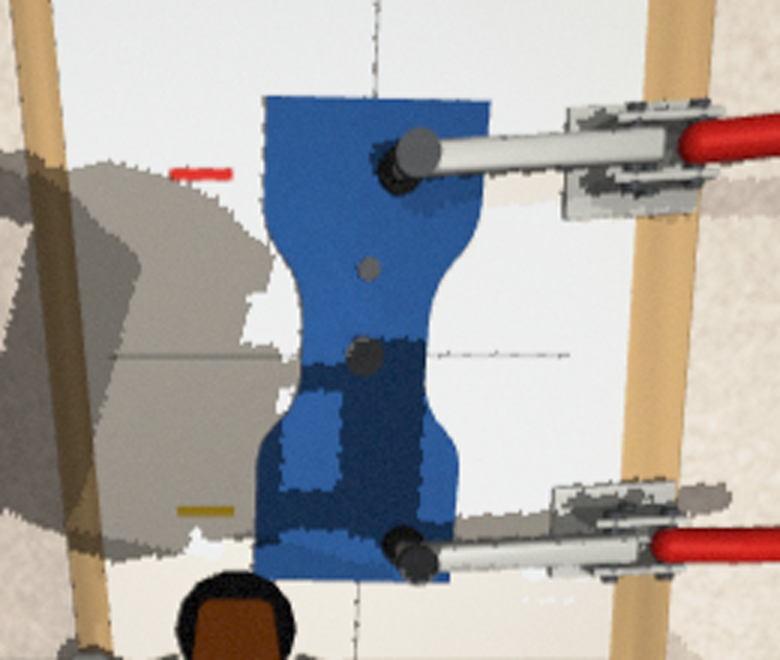

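```bash
python3 -m pendant '[[[-3,0,-0.7,0,0,0,1.2],[-7,0.2,-1.6,0,0,0,1.2],[-12,0.4,-2.7,0,0,0,1.2],[-17,0.6,-3.8,0,0,0,1.2],[-22,0.8,-5,0,0,0,1.2],[-27,1,-6.1,0,0,0,1.2],[-32,1,-7.2,0,-0.014,0,1.2],[-37,1,-8.4,0,-0.014,0,1.2],[-41,1,-9.3,0,-0.014,0,1.2],[-44,1,-10,0,-0.014,0,1.2],[-45.3,1,-10.2,0,-0.014,0,1.2],[-45.3,1,-10.2,0,-0.014,0,1.2],[-45.3,1,-10.2,0,-0.014,0,1.2],[-45.3,1,-10.2,0,-0.014,0,1.2]]]' 50
python3 - <<'E'
from h import *
o=status.observe(); print(o)
go([.5063,.2584,.120],-1.779)
c=cam('scene'); u,v=w2px(c,[.5063,.2584,.1]); u,v=int(u),int(v); print(u,v); crop(c,u-60,v-50,u+60,v+50,6,'s6')
E
```

```text
time: 24.65
tool_pos: [0.5071, 0.257, 0.1548]
tool_rot: [-1.571, -0.001, -1.781]
contact_force: [-0.0, -0.9, -0.2]
opening: 0.0178
{'time': 24.65, 'qpos': array([ 3.34660797e-01,  4.56783451e-01,  1.46541636e+00, -5.69809255e-04,
        1.22024414e+00,  5.44700492e-01]), 'qvel': array([-3.93092910e-03, -6.45462459e-03, -4.40405576e-03,  4.57273224e-03,
       -8.81596066e-05,  6.13231457e-03]), 'joint_efforts': array([ 5.58310468e-01, -4.86006260e+01, -2.41019565e+01,  1.08233986e-01,
       -9.05933994e-03, -8.18566885e-03]), 'tool_pos': array([0.50708001, 0.25702271, 0.15479869]), 'tool_rot': array([-1.57124727e+00, -8.98706089e-04, -1.78063991e+00]), 'contact_force': array([-0.00612992, -0.94806903, -0.18858392]), 'torque': array([-0.0052375 , -0.0803276 ,  0.01367608]), 'opening': 0.017780676034041862}
rows: x -0.12 y 3.48 z -0.10 turn_y -0.0016
339 247
```

View pics/s6.png

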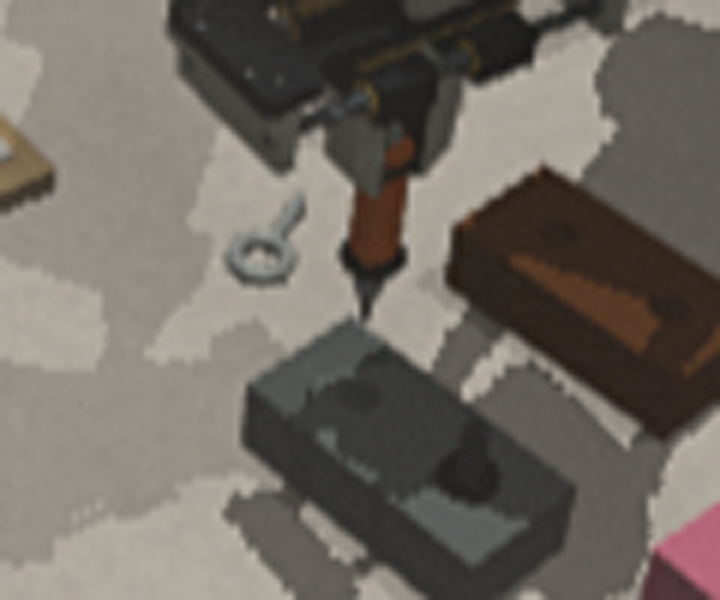

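The scriber hangs above the grey stand, with its point at crop (366,315) and its collar at (373,258). I'll check for tilt against the projected vertical.

Run:
```python
from h import *
c=dict(np.load('scene.npz'))
for z in (.0945,.135,.18):
    u,v=w2px(c,[.507,.257,z]); print(z,(u-279)*6,(v-197)*6)
for p in ([.517,.257,.0945],[.507,.267,.0945],[.5063,.2574,.044]): u,v=w2px(c,p); print((u-279)*6,(v-197)*6)
```

```text
0.0945 360.3519216852478 313.5969558371072
0.135 369.0752023788648 249.51261912799566
0.18 379.27524443105403 174.5794658479603
345.6253540572595 324.3509726494745
377.17869016295595 325.45413618440597
351.6825469650755 389.11583584621724
```

```bash
python3 -m pendant '[[[-0.1,1,-0.05,0,0,0,1.2],[-0.1,3,-0.05,0,0,0,1.2],[-0.1,5,-0.05,0,0,0,1.2],[-0.1,6,-0.05,0,0,0,1.2],[-0.1,6.8,-0.05,0,0,0,1.2],[-0.1,6.8,-0.05,0,0,0,1.2],[-0.1,6.8,-0.05,0,0,0,1.2]]]' 50
python3 - <<'E'
from edge import *
st(); print(status.observe()['tool_pos'],status.observe()['torque'])
E
```

```text
time: 25.4
tool_pos: [0.5071, 0.2599, 0.0876]
tool_rot: [-1.57, 0.0, -1.779]
contact_force: [0.7, -0.1, -0.4]
opening: 0.0175
s -331.38 n -102.64 z 87.60 | Fs -0.09 Fn 0.68 Fz -0.36 t 25.4 rot [-1.57   0.    -1.779] C-n -30399.50
[0.50712023 0.25985055 0.08759574] [ 0.00402392 -0.09701344  0.02415324]
```

```bash
python3 -m pendant '[[[0.14,0,-0.05,0,0,0,1.2],[0.14,0.5,-0.05,0,0,0,1.2],[0.14,1.0,-0.05,0,0,0,1.2],[0.14,1.5,-0.05,0,0,0,1.2],[0.14,1.9,-0.05,0,0,0,1.2],[0.14,2.0,-0.05,0,0,0,1.2],[0.14,2.1,-0.05,0,0,0,1.2],[0.14,2.15,-0.05,0,0,0,1.2],[0.14,2.15,-0.05,0,0,0,1.2]]]' 50
python3 - <<'E'
from edge import *
st(); print(status.observe()['tool_pos'],status.observe()['torque'])
E
```

```text
time: 26.3
tool_pos: [0.5058, 0.2585, 0.066]
tool_rot: [-1.571, -0.0, -1.779]
contact_force: [-2.7, 0.3, 3.5]
opening: 0.0175
s -329.80 n -103.63 z 66.04 | Fs 0.28 Fn -2.71 Fz 3.49 t 26.3 rot [-1.571 -0.    -1.779] C-n -29966.78
[0.50580131 0.25853407 0.06604075] [-0.18339991  0.34388332 -0.04349894]
```

```bash
python3 -m pendant '[[[0,0,0,0,0,0,2.2],[0,0,0,0,0,0,2.6],[0,0,0,0,0,0,3.2],[0,0,0,0,0,0,5],[0,0,0,0,0,0,6],[0,0,0,0,0,0,7],[0,0,0,0,0,0,8],[0,0,0,0,0,0,9],[0,0,0,0,0,0,9],[0,0,0,0,0,0,9]]]' 50
python3 -m pendant '[[[0,-2,0,0,0,0,9],[0,-6,0,0,0,0,9],[0,-10,0,0,0,0,9],[4,-14,0,0,0,0,9],[6,-15,0,0,0,0,9],[6,-15,0,0,0,0,9],[6,-15,0,0,0,0,9],[6,-15,0,0,0,0,9]]]' 50
python3 - <<'E'
from h import *
c=cam('wrist'); u,v=w2px(c,[.5063,.2576,.121]); print(u,v,c['range_z'].shape)
u0,v0=int(u)-65,max(0,int(v)-60); print(u0,v0); crop(c,u0,v0,u0+130,v0+100,5,'w7')
d=cam('scene'); u,v=w2px(d,[.5063,.2584,.08]); u,v=int(u),int(v); crop(d,u-65,v-50,u+65,v+50,5,'s7')
# cap height by range
cv2.imwrite('pics/fin.png',np.hstack([cv2.imread('pics/w7.png')[:,120:520],cv2.imread('pics/s7.png')[:,130:530]]))
print(px2w(c,*[q for q in w2px(c,[.5063,.2576,.121])]))
E
```

```text
time: 27.3
tool_pos: [0.5059, 0.2585, 0.0656]
tool_rot: [-1.571, -0.0, -1.779]
contact_force: [-0.8, -0.2, 0.8]
opening: 0.0834
time: 28.1
tool_pos: [0.4931, 0.2004, 0.2145]
tool_rot: [-1.572, -0.0, -1.778]
contact_force: [-0.4, 0.1, 0.3]
opening: 0.09
279.6103648672677 143.1428546985777 (420, 560)
214 83
[0.50630059 0.25760319 0.12108223]
```

View pics/fin.png

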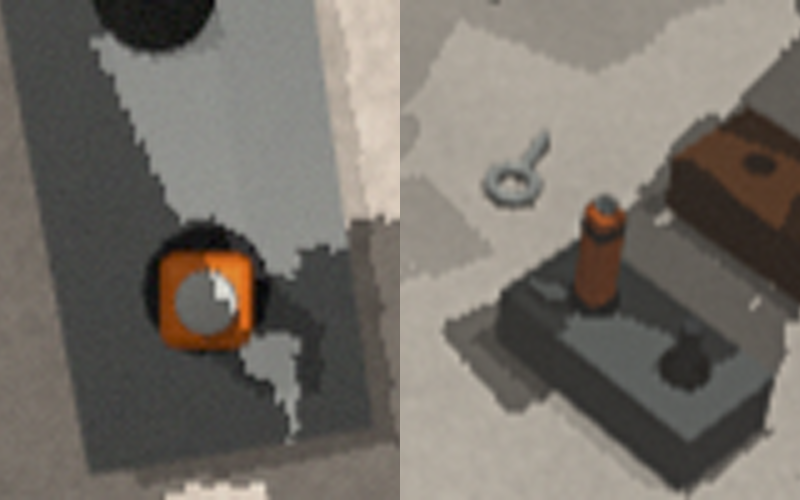

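The final pictures show the scriber upright in the -y hole of the grey stand. Its cap is at z = 0.121, which is fully home, and its collar rests on the stand's top. The punch is undisturbed and the gripper is clear.

```bash
python3 -c "
from cell import robot
print(robot.hand_in())"
```

```text
the job is handed in; nothing more can be done
None
```

I scribed the template's near edge from the red mark to the yellow mark in one continuous pass, put the scriber back in its hole, let go and handed the job in at about 28 s.

- **Contact along the edge:** at every reading the sideways force was about 2 to 4 N and the downward force about 1 to 2.5 N, allowing about 0.8 N for the scriber's weight. One downward reading dipped to about 0.7 N, which is below what the spring needs to start, so I put it down to sensor noise; the tool height had not changed. I read forces only between short moves, not continuously.
- **Start and end:** I touched down about 0.8 mm before the red mark. I stopped the tool about 3 mm past the yellow mark, to allow for the point lagging behind. Both marks were located with the camera, good to about 2 mm.
- **Return:** the last pictures show the scriber upright in the grey stand's hole. Its cap is 0.121 m above the bench, as expected when fully home. The gripper was open and clear, and the punch was where it had been.

**Not confirmed:** the scribed line does not show in the camera pictures, so the line itself was judged only from force and position readings. Before going back in, the scriber looked tilted by perhaps 2°, but it stands upright after release.

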